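# Open the ratchet plate rack

### The job

Open up the plate rack on the counter so that the griddle can later stand in it: with the fingertips press down the square ribbed ratchet release on top of the sliding stop and then, keeping it down, push the stop back along its bar, away from the fixed fence, until it is fully home against the end block. Let go so that the release springs up again. Nothing needs gripping; leave the mug, the spatula, the two plates and the griddle where they are.

Things in the scene. Friction and masses are not known exactly. Their poses are not given: they have to be found in the camera images.
- rack: Plate rack, fixed on the counter, turned at random (+x is within 40 degrees of the robot's right). Origin: counter height, under the middle of its bar. Its x axis runs along the bar (340 mm long, 34 wide, 26 to 38 mm above the counter), z up. At -x a fixed fence (8 thick, 120 wide, top 108 high, centred at x = -155 mm), at +x an end block; a 150 mm wide foot at each end. Push the stop to +x.
- stop (a joint): Travel of the sliding stop along the rack's +x, m: 0 = nearest the fence, 0.150 = fully home against the end block. The stop (84 mm long) has its middle, which is the paddle's centre, at rack x = -42 mm + this value, y = 0. With the release up a ratchet locks it firmly (over 60 N) against being pushed to +x; with it down it slides with about 1 N, does not coast and stays where left.
- catch (a joint): How far the release paddle is pressed straight down, in m: 0 = up (locked), 0.009 = bottomed. Spring return: about 5 N to start it moving, 8 N at the bottom. The stop is free once it is down 5 mm or more; keep it down while the stop is pushed. Let up, it locks again; the teeth have 4 mm pitch and the spring draws the stop on to the next tooth.
- paddle (a point): Centre of the top face of the release paddle, a ribbed black plate 46 x 46 mm, 8 thick, in the middle of the stop; 64 mm above the counter when up, it sinks with the paddle and travels with the stop. It lies in a 66 mm wide gap between upright plate and push lug, open at both sides and above: fingertips pressing it can also push the lug.
- lug (a point): Top edge, middle, of the push lug's -x face (it looks at the paddle; push here), 30 mm from the paddle's centre along rack +x, 92 mm above the counter. The lug is 12 mm thick, 70 wide and part of the stop.
- upright (a point): Top edge, middle, of the +x face of the stop's upright steel plate (6 thick, 120 wide), 36 mm from the paddle's centre along rack -x, 108 mm above the counter.
- end_block (a point): Top edge, middle, of the end block's face that the stop meets when fully home: rack x = 150 mm, 60 mm above the counter. The block is 20 mm thick along the bar and 60 wide.
- mug: Enamel mug, 82 mm across, 85 high, loose. Origin at the centre of its foot. Bystander.
- plate_lower: Lower of two stacked melamine plates, 180 mm across, 17 high, loose. Origin at the centre of its foot. Bystander.
- plate_upper: Upper plate of the stack, same as the lower one. Bystander.
- spatula: Steel spatula lying on the counter between rack and griddle, 260 mm long along its x axis, loose. Bystander.
- griddle: Rectangular dark griddle with a low rim, 360 x 230 x 31 mm and two wire handles on its short sides, 2.4 kg, loose. Origin under its centre. Bystander.

How it is judged:
On the way, in this order (a step that is already met when the one before it is completed fails the run):
1. the release is pressed down at least 3 mm while the stop is still within 20 mm of where it started (value of joint catch above 0.003 m and distance of lug from where it was at the start of the episode below 0.02 m), for 0.05 s.
2. the stop is pushed back to within 5 mm of the end block (value of joint stop above 0.145 m), for 0.1 s.
At the end, for the whole second after the job is handed in: The sliding stop is at rest within 5 mm of fully home against the end block, and the release has sprung up again (within 2 mm) (value of joint stop above 0.145 m and value of joint catch below 0.002 m and velocity of joint stop between -0.005 and 0.005 m/s); the robot touches nothing.
It fails at once if the mug, the spatula, a plate or the griddle is moved or lifted more than 20 mm (distance of any of mug, spatula, plate_lower, plate_upper, griddle from where it was at the start of the episode above 0.02 m).
It also fails if it takes over 38 s, if anything falls off the work surface, if the arm or the gripper's body presses on something with over 40 N, if the wrist force passes 120 N, or if a joint passes its speed limit or range.

### The arm

A 7-joint arm with a two-finger parallel gripper is mounted at the origin on the work surface. World frame = base frame: x ahead of the robot, y to its left, z up, the work surface at z = 0. Lengths are in m, angles in rad, forces in N, time in s.
With the tool pointing down it reaches from about 0.4 to 0.85 m from the base axis. Payload 4.5 kg.
Tool frame: the origin (TCP) lies at the centre of the arm's flange, where the gripper is bolted on; the fingertips stand nose_length ahead of it and the grasp point (between the pads) lies 147 mm ahead of it (nose_length is the distance from the TCP to the fingertips, in m); z points along the fingers, y is the line along which they close (so a half turn about z gives the same grasp; the last joint's range is limited). The gripper opens to 88 mm and grips with 3 to 60 N. Pads are 18 mm wide; open, the fingers measure 123 mm over their backs; the gripper's body (75 mm by 187 mm) begins 45 mm behind the grasp point.
Start: joints at [1.274, 0.689, -0.195, 1.565, 0.157, 0.902, -0.215], TCP at [0.203, -0.591, 0.405] pointing down, gripper open.
Joint ranges: [-3.01, 3.01], [-0.46, 2.08], [-1.47, 1.51], [0.13, 2.56], [-1, 4.14], [0.04, 2.09], [-2.66, 2.66]. Speed limits (rad/s): [2.57, 2.57, 3.14, 3.14, 3.14, 3.14, 3.14].

### API

Orientations are given as a unit quaternion [x, y, z, w].
In Python, from plant import * gives the robot as it stands.
- The arm moves only by the tool play_rows, never from a script. Its argument "rows" is a list that holds one entry, the list of rows, each a list of 6 numbers: the shift along the tool's x, y, z normalised to -1 to 1, where 1 is 0.5 m, then the turn, a rotation vector about the tool's x, y, z normalised to -1 to 1, where 1 is 0.5 rad. A call has 1 to 20 rows; each row is the pose to reach, as a shift and turn from the pose commanded when the call began, along the tool's axes at that moment; what a row does not reach only later rows make up. A row lasts 1/12 s, in which the tool goes at most 41.7 mm and 7.16 degrees, less where a joint would pass 70% of its speed; a pose out of reach is approached as far as the arm can. A call with a number of a shift or a turn outside -1 to 1 is refused whole. A call with a gripper value outside its range is refused whole. "claw" is the closure, from 0 (fully open) to 1 (shut), set as the call begins (left out, the last holds). The fingers move at their own pace and stop on an object; "squeeze" is the grip in N (left out, the last holds). Time passes only in rows, so rows that repeat a pose let the fingers close. It gives the time, the measured TCP pose, the force, the opening and the grip force at its end, in the units of the state.
- get_state(): the state, without advancing time (a new reading comes with each control period).
- snapshot(name): name is "scene" or "top" or "wrist"; returns a dict with "pixels" (420x560x3 uint8, blue, green, red), "camera_matrix" (3x3 intrinsics, pixels), "world_to_cam" (4x4, takes a point from world to camera coordinates); the wrist camera has in their place "mount" (4x4, takes a point from camera to tool coordinates, whose origin is the TCP and whose axes are the flange's). Camera axes: x right, y down, z forward; pixel columns grow to the right and rows downward; lengths in m; the calibration is good to about 2 mm. A picture is of the moment at which its call begins: read the wrist's pose just before it. There is no depth.
- finish_job(): hands the job in; it is judged then, once.
The state is a dict: "clock": time; "q": joint angles; "qd": joint speeds; "joint_torque": joint torques, N m; "tool_pos": TCP position; "eef_rot": TCP orientation; "contact_force": force on the tool from outside, world axes, zero at the start; "moment": the same for the moment, N m; "opening": opening from 0.0 (shut) to 1.0 (fully open); "finger_force": force on a finger pad.
Only numpy, scipy, OpenCV 4.12 (cv2) and the standard library are available. Lean on these libraries where they do the work, as an engineer would, in place of code of your own. Each camera call takes 0.05 s, during which the arm holds its last target. There are 200 camera calls.

## Working session

There is one attempt and no reset: what is moved stays moved. The work goes in short steps, Python scripts to look and compute and a tool call to move; the robot and the scene stay as the last step left them, time stands still between calls to the robot, and variables do not carry over. Pictures are saved under pics/ and viewed, at most 10 in all, crops included, and the job is handed in when it is done.

Besides the shell and the picture viewer there is one more tool, called after "Emit:" by a JSON object that holds its "name" and its "arguments", one argument or row to a line. play_rows: Moves the arm, as the interface text tells. Its arguments: {"type":"object","properties":{"rows":{"type":"array"},"claw":{"type":"number"},"squeeze":{"type":"number"}},"required":["rows"]}

```bash
mkdir -p pics; ls
python3 - <<'E'
from plant import *
import cv2
s=get_state();print(s)
try: print(nose_length)
except Exception as e: print(e)
for n in("top","scene"):
    r=snapshot(n);cv2.imwrite(f"pics/{n}0.png",r["pixels"]);print(r["camera_matrix"],r["world_to_cam"])
    import pickle;pickle.dump(r,open(n+"0.pkl","wb"))
E
```

```text
pics
{'clock': 0.0, 'q': array([ 1.2737982 ,  0.68998492, -0.19450257,  1.56637644,  0.15734601,
        0.9025109 , -0.21510281]), 'qd': array([-1.31604442e-03, -9.59614579e-04, -7.28201135e-05, -2.72612250e-05,
       -1.60457545e-04,  7.73840190e-05, -6.39531690e-04]), 'joint_torque': array([-4.02036840e-04, -5.27558863e+01, -1.26738746e+00, -1.53432173e+01,
       -5.26955375e-02,  6.31632764e-03,  1.68147799e-04]), 'tool_pos': array([ 0.20285043, -0.59080368,  0.40390026]), 'eef_rot': array([ 9.86343621e-01,  1.64697830e-01, -2.44480835e-04, -9.09539790e-04]), 'contact_force': array([0.47752916, 0.38406489, 0.1149307 ]), 'moment': array([-0.00324303,  0.03484062,  0.02896513]), 'finger_force': 0.0, 'opening': 1.0047075783347095}
0.166
[[474.97740509   0.         280.75009102]
 [  0.         474.97740509 211.51230506]
 [  0.           0.           1.        ]] [[ 0.00781753 -0.99994304 -0.00726627  0.05162904]
 [-0.98759271 -0.00658084 -0.15689909  0.51415122]
 [ 0.15684233  0.00840268 -0.98758791  1.78667829]
 [ 0.          0.          0.          1.        ]]
[[520.17833104   0.         277.08220409]
 [  0.         520.17833104 207.45456649]
 [  0.           0.           1.        ]] [[ 0.8599663   0.51015272 -0.01421869 -0.45996881]
 [ 0.31764465 -0.55684551 -0.76747961 -0.09244556]
 [-0.39944942  0.65549011 -0.64091565  2.12662945]
 [ 0.          0.          0.          1.        ]]
```

View pics/top0.png

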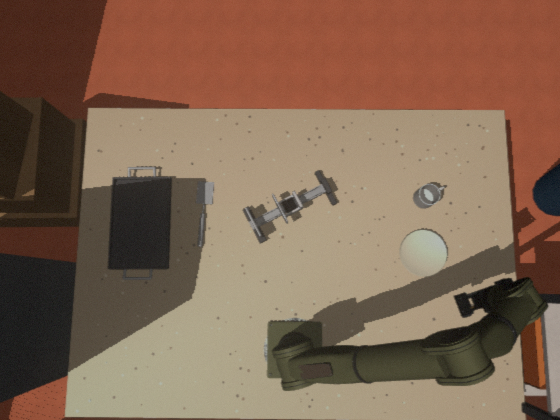

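View pics/scene0.png

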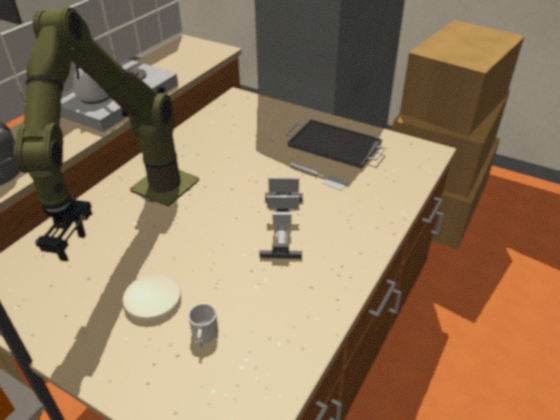

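The top view shows the paddle at about (290,205), the fence end at (256,224) and the end block at (325,187). The griddle, spatula, mug and plates are all clear of the rack. Next I'll zoom in and measure.

```bash
cat > h.py <<'E'
import numpy as np, cv2, pickle
def ray(r,uv,z,W=None):
    W=r["world_to_cam"] if W is None else W
    R,t=W[:3,:3],W[:3,3]; c=-R.T@t
    d=R.T@np.linalg.solve(r["camera_matrix"],[uv[0],uv[1],1.])
    return c+d*(z-c[2])/d[2]
def proj(r,p,W=None):
    W=r["world_to_cam"] if W is None else W
    q=r["camera_matrix"]@(W[:3,:3]@np.asarray(p)+W[:3,3]); return q[:2]/q[2]
E
python3 - <<'E'
from h import *
a=pickle.load(open("top0.pkl","rb"));b=pickle.load(open("scene0.pkl","rb"))
A=cv2.resize(a["pixels"][165:247,238:343],None,fx=5,fy=5,interpolation=cv2.INTER_CUBIC)
B=cv2.resize(b["pixels"][170:265,255:310],None,fx=4.3,fy=4.3,interpolation=cv2.INTER_CUBIC)
C=np.zeros((max(A.shape[0],B.shape[0]),A.shape[1]+B.shape[1],3),np.uint8);C[:A.shape[0],:A.shape[1]]=A;C[:B.shape[0],A.shape[1]:]=B
print(A.shape,C.shape);cv2.imwrite("pics/crop.png",C)
g=a["pixels"][165:247,238:343].max(2)
for T in(25,35,45,55):
  n,l,s,c=cv2.connectedComponentsWithStats((g<T).astype(np.uint8))
  print(T,[(s[i].tolist(),(c[i]+[238,165]).round(1).tolist()) for i in range(1,n) if s[i,4]>15])
E
```

```text
(410, 525, 3) (410, 761, 3)
25 []
35 []
45 []
55 [([44, 34, 14, 13, 114], [288.7, 204.7])]
```

View pics/crop.png

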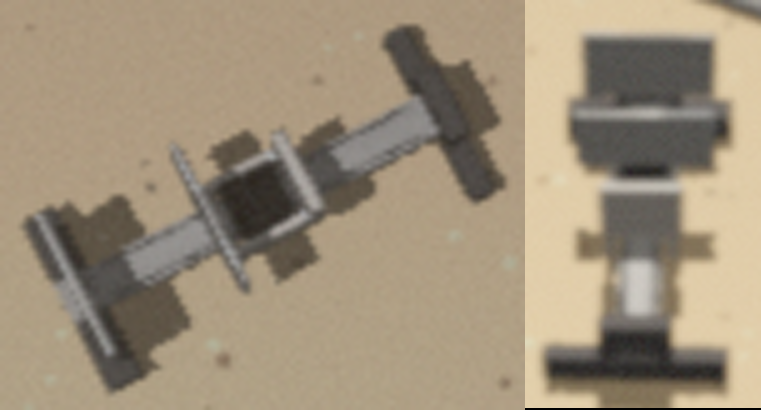

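The crop shows the fence top edge centred at (76,283), the upright's top edge at (210,220), the paddle at about (258,200) and the lug top at (300,173), all in crop pixels.

Run:
```python
from h import *
a=pickle.load(open("top0.pkl","rb"));b=pickle.load(open("scene0.pkl","rb"))
f=lambda U,V:((U+.5)/5-.5+238,(V+.5)/5-.5+165)
P={}
for n,uv,z in [("fence0",(40,212),.108),("fence1",(112,355),.108),("up0",(177,150),.108),("up1",(244,290),.108),("lug0",(280,135),.092),("lug1",(320,212),.092),("pad",(257,200),.064)]:
    P[n]=ray(a,f(*uv),z)
fc=(P["fence0"]+P["fence1"])/2;uc=(P["up0"]+P["up1"])/2;lc=(P["lug0"]+P["lug1"])/2
for n,v in [("fence",fc),("up",uc),("lug",lc),("pad",P["pad"])]:print(n,v.round(4))
print("w",[np.linalg.norm(P[k+"0"]-P[k+"1"]).round(3) for k in("fence","up","lug")])
d=lc-fc;print("ang",np.degrees(np.arctan2(d[1],d[0])))
for k in("fence","up","lug"):
    e=P[k+"0"]-P[k+"1"];print(np.degrees(np.arctan2(-e[0],e[1]))+0)
print("dists along",[np.hypot(*(x-fc)[:2]).round(4) for x in(uc,P["pad"],lc)])
# scene view check: ray pixel in crop B
g=lambda U,V:((U-525+.5)/4.3-.5+255,(V+.5)/4.3-.5+170)
print("scene up",((ray(b,g(570,104),.108)+ray(b,g(730,107),.108))/2).round(4),"lug",((ray(b,g(602,185),.092)+ray(b,g(681,187),.092))/2).round(4),"fence",((ray(b,g(584,37),.108)+ray(b,g(714,38),.108))/2).round(4))
```

```text
fence [0.4661 0.1579 0.108 ]
up [0.5142 0.0589 0.108 ]
lug [ 0.5525 -0.0079  0.092 ]
pad [0.5369 0.024  0.064 ]
w [np.float64(0.12), np.float64(0.116), np.float64(0.066)]
ang -62.45235076532746
-62.61716491072638
-64.27151926218527
-62.761870415771746
dists along [np.float64(0.1101), np.float64(0.1515), np.float64(0.187)]
scene up [0.5228 0.0704 0.108 ] lug [ 0.56   -0.0078  0.092 ] fence [0.4737 0.1532 0.108 ]
```

Emit:
{"name": "play_rows", "arguments": {
  "rows": [
    [[0.03,-0.03,0,0,0,0],[0.08,-0.075,0,0,0,-0.02],[0.14,-0.13,0,0,0,-0.04],[0.2,-0.19,0,0,0,-0.06],[0.26,-0.245,0,0,0,-0.08],[0.32,-0.3,0,0,0,-0.1],[0.38,-0.355,0,0,0,-0.12],[0.44,-0.41,0,0,0,-0.14],[0.5,-0.47,0,0,0,-0.16],[0.56,-0.525,0,0,0,-0.18],[0.62,-0.58,0,0,0,-0.2],[0.68,-0.64,0,0,0,-0.22],[0.74,-0.695,0,0,0,-0.24],[0.8,-0.75,0,0,0,-0.26],[0.86,-0.81,0,0,0,-0.28],[0.91,-0.855,0,0,0,-0.29],[0.95,-0.895,0,0,0,-0.295],[0.98,-0.925,0,0,0,-0.295],[1.0,-0.94,0,0,0,-0.295],[1.0,-0.94,0,0,0,-0.295]]
  ],
  "claw": 1
}}

```text
clock: 1.77
tool_pos: [0.5243, 0.0185, 0.4045]
eef_rot: [0.971, 0.239, 0.001, -0.001]
contact_force: [0.5, -1.3, 0.2]
opening: 0.004
finger_force: 0.0
```

Run:
```python
from plant import *
from h import *
s=get_state();r=snapshot("wrist");pickle.dump((s,r),open("w1.pkl","wb"));cv2.imwrite("pics/w1.png",r["pixels"])
print(s["clock"],s["tool_pos"],s["eef_rot"],s["opening"],s["contact_force"],s["qd"]);print(r["mount"])
```

```text
1.7667 [0.52426671 0.01849432 0.40451221] [ 9.71014808e-01  2.39017331e-01  7.03082429e-04 -6.81629346e-04] 0.00449389116128671 [ 0.47734939 -1.27292674  0.24091943] [ 0.05336496 -0.01924632  0.04603502  0.04926273  0.0140008   0.00174926
  0.02693747]
[[-1.35319821e-04 -9.61820498e-01 -2.73681040e-01  7.00882623e-02]
 [ 9.99999986e-01 -1.02869596e-04 -1.32920179e-04 -4.33961456e-04]
 [ 9.96918944e-05 -2.73681054e-01  9.61820498e-01  1.98491482e-02]
 [ 0.00000000e+00  0.00000000e+00  0.00000000e+00  1.00000000e+00]]
```

View pics/w1.png

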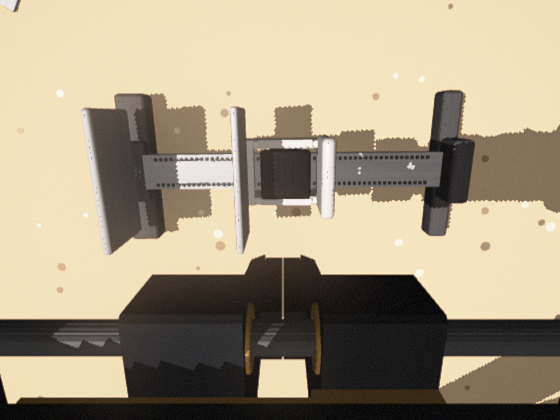

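The wrist view is clear. Upright top (238,107)–(240,253), lug top (328,139)–(328,217), paddle about (260–311,149–199), fence top (88,110)–(107,253), end block face near (443,170).

```bash
cat >> h.py <<'E'
from scipy.spatial.transform import Rotation as Ro
def Wof(s,r):
    T=np.eye(4);T[:3,:3]=Ro.from_quat(s["eef_rot"]).as_matrix();T[:3,3]=s["tool_pos"]
    return np.linalg.inv(T@r["mount"])
E
python3 - <<'E'
from h import *
s,r=pickle.load(open("w1.pkl","rb"));W=Wof(s,r)
g=r["pixels"].max(2);m=np.zeros_like(g);m[140:210,250:322]=(g[140:210,250:322]<45)
n,l,st,c=cv2.connectedComponentsWithStats(m);i=1+st[1:,4].argmax();print(st[i],c[i])
R=lambda u,v,z:ray(r,(u,v),z,W)
e=[R(88,110,.108),R(107,253,.108),R(238,107,.108),R(240,253,.108),R(328,139,.092),R(328,217,.092)]
pad=R(*c[i],.064);F,U,L=[(e[k]+e[k+1])/2 for k in(0,2,4)]
print("w",[np.linalg.norm(e[k]-e[k+1]).round(4) for k in(0,2,4)])
ax=L-F;ang=np.arctan2(ax[1],ax[0]);d=np.array([np.cos(ang),np.sin(ang)]);print("ang",np.degrees(ang), [np.degrees(np.arctan2(-(e[k]-e[k+1])[0],(e[k]-e[k+1])[1])).round(1) for k in(0,2,4)])
E=R(443,170,.06);n=np.array([-d[1],d[0]])
for k,v in dict(F=F,U=U,pad=pad,L=L,E=E).items():print(k,v.round(4),"along from pad",((v-pad)[:2]@d).round(4),"across",((v-pad)[:2]@n).round(4))
Rt=Ro.from_quat(s["eef_rot"]).as_matrix();print("toolaxes\n",Rt.round(4))
tgt=np.r_[pad[:2]+0.0*d,.064+.166+.015];print("tool shift to 15mm above pad /0.5",(Rt.T@(tgt-s["tool_pos"])/.5).round(4),"yaw err deg",(np.degrees(ang)-np.degrees(np.arctan2(Rt[1,1],Rt[0,1]))))
E
```

```text
[309 162   1   3   3] [309. 163.]
w [np.float64(0.1154), np.float64(0.1175), np.float64(0.0661)]
ang -61.6418967885364 [np.float64(-63.0), np.float64(-63.5), np.float64(-60.3)]
F [0.47   0.1569 0.108 ] along from pad -0.1712 across -0.0101
U [0.5232 0.0577 0.108 ] along from pad -0.0587 across -0.0104
pad [0.5602 0.011  0.064 ] along from pad 0.0 across 0.0
L [ 0.558  -0.0061  0.092 ] along from pad 0.014 across -0.0101
E [ 0.6116 -0.1022  0.06  ] along from pad 0.1241 across -0.0085
toolaxes
 [[ 0.8857  0.4642  0.001 ]
 [ 0.4642 -0.8857  0.0017]
 [ 0.0017 -0.001  -1.    ]]
tool shift to 15mm above pad /0.5 [0.0561 0.047  0.3191] yaw err deg 0.7009424401919375
```

Emit:
{"name": "play_rows", "arguments": {
  "rows": [
    [[0.018,0.002,0.01,0,0,0],[0.036,0.003,0.04,0,0,0],[0.036,0.003,0.08,0,0,0],[0.036,0.003,0.12,0,0,0],[0.036,0.003,0.16,0,0,0],[0.036,0.003,0.19,0,0,0],[0.036,0.003,0.22,0,0,0],[0.036,0.003,0.24,0,0,0],[0.036,0.003,0.25,0,0,0],[0.036,0.003,0.25,0,0,0],[0.036,0.003,0.25,0,0,0]]
  ]
}}

```text
clock: 2.73
tool_pos: [0.5401, 0.0222, 0.2799]
eef_rot: [0.972, 0.236, 0.0, 0.0]
contact_force: [-0.3, 0.9, 0.7]
opening: 0.003
finger_force: 0.0
```

Run:
```python
from plant import *
from h import *
s=get_state();r=snapshot("wrist");t=snapshot("scene");pickle.dump((s,r),open("w2.pkl","wb"))
A=cv2.resize(t["pixels"][120:260,215:345],None,fx=4,fy=4)
B=cv2.resize(r["pixels"],(400,300));C=np.zeros((560,920,3),np.uint8);C[:,:520]=A;C[:300,520:]=B
cv2.imwrite("pics/w2.png",cv2.resize(C,(800,487)))
print(s["clock"],s["tool_pos"],s["eef_rot"],s["contact_force"])
s1,r1=pickle.load(open("w1.pkl","rb"));print("pad w1",ray(r1,(285,174),.064,Wof(s1,r1)))
```

```text
2.7333 [0.5400865  0.02219541 0.27993321] [9.71648478e-01 2.36430094e-01 1.16884316e-04 1.80685188e-04] [-0.31220937  0.91790742  0.73296671]
pad w1 [0.54118354 0.02557333 0.064     ]
```

View pics/w2.png

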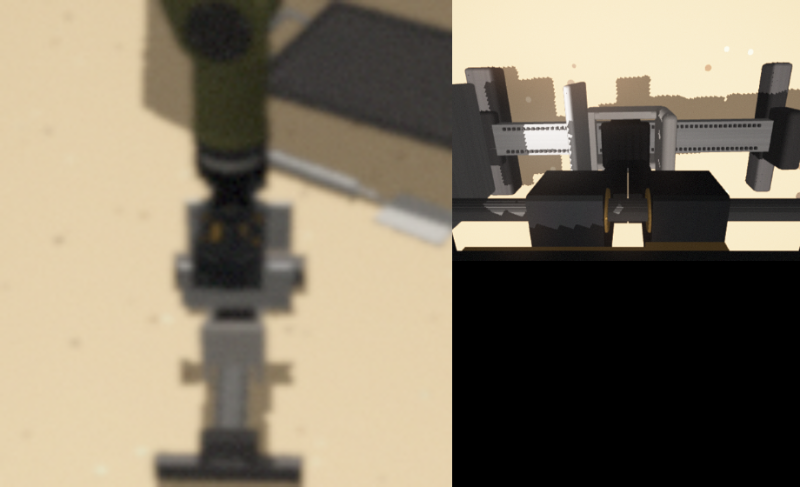

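The fingers are over the paddle, with the upright and lug on either side. Next: press down.

Emit:
{"name": "play_rows", "arguments": {
  "rows": [
    [[0,-0.006,0.01,0,0,0],[0,-0.006,0.03,0,0,0],[0,-0.006,0.05,0,0,0],[0,-0.006,0.065,0,0,0],[0,-0.006,0.08,0,0,0],[0,-0.006,0.09,0,0,0],[0,-0.006,0.098,0,0,0],[0,-0.006,0.104,0,0,0],[0,-0.006,0.11,0,0,0],[0,-0.006,0.114,0,0,0],[0,-0.006,0.116,0,0,0],[0,-0.006,0.116,0,0,0],[0,-0.006,0.116,0,0,0],[0,-0.006,0.116,0,0,0]]
  ]
}}

```text
clock: 4.0
tool_pos: [0.5384, 0.0251, 0.2223]
eef_rot: [0.972, 0.237, -0.0, 0.0]
contact_force: [-1.6, 0.4, 7.7]
opening: 0.007
finger_force: 3.5
```

Emit:
{"name": "play_rows", "arguments": {
  "rows": [
    [[0,0.006,0.001,0,0,0],[0,0.014,0.001,0,0,0],[0,0.024,0.001,0,0,0],[0,0.034,0.001,0,0,0],[0,0.044,0.001,0,0,0],[0,0.054,0.001,0,0,0],[0,0.064,0.001,0,0,0],[0,0.074,0.001,0,0,0],[0,0.084,0.001,0,0,0],[0,0.094,0.001,0,0,0],[0,0.104,0.001,0,0,0],[0,0.114,0.001,0,0,0],[0,0.124,0.001,0,0,0],[0,0.134,0.001,0,0,0],[0,0.144,0.001,0,0,0],[0,0.154,0.001,0,0,0],[0,0.164,0.001,0,0,0],[0,0.174,0.001,0,0,0],[0,0.18,0.001,0,0,0],[0,0.18,0.001,0,0,0]]
  ]
}}

```text
clock: 5.67
tool_pos: [0.5809, -0.0554, 0.2223]
eef_rot: [0.972, 0.236, 0.001, 0.001]
contact_force: [-0.8, -0.9, 7.3]
opening: 0.005
finger_force: 3.5
```

Emit:
{"name": "play_rows", "arguments": {
  "rows": [
    [[0,0.008,0,0,0,0],[0,0.016,0,0,0,0],[0,0.024,0,0,0,0],[0,0.03,0,0,0,0],[0,0.036,0,0,0,0],[0,0.04,0,0,0,0],[0,0.04,0,0,0,0],[0,0.04,0,0,0,0]]
  ]
}}

```text
clock: 6.33
tool_pos: [0.5901, -0.0726, 0.2224]
eef_rot: [0.972, 0.237, 0.002, 0.001]
contact_force: [0.2, 0.0, 7.0]
opening: 0.007
finger_force: 3.5
```

Run:
```python
from plant import *
from h import *
s=get_state();r=snapshot("wrist");t=snapshot("scene")
A=cv2.resize(t["pixels"][150:270,240:330],None,fx=4,fy=4)
C=np.zeros((480,800,3),np.uint8);C[:,:360]=A;C[:330,360:]=cv2.resize(r["pixels"],(440,330));cv2.imwrite("pics/w3.png",C)
print(s["clock"],s["tool_pos"],s["contact_force"])
```

```text
6.3333 [ 0.59012873 -0.07263363  0.22237732] [0.20048319 0.02045765 7.04655998]
```

View pics/w3.png

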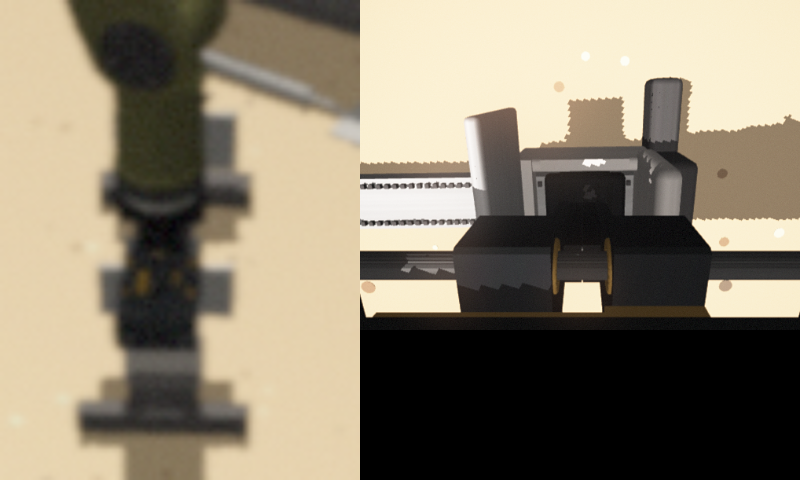

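The stop has ridden along and is almost at the end block, with the paddle still centred under the fingers. I'll keep pushing until the force shows firm contact with the lug.

Emit:
{"name": "play_rows", "arguments": {
  "rows": [
    [[0,0.006,0,0,0,0],[0,0.012,0,0,0,0],[0,0.018,0,0,0,0],[0,0.022,0,0,0,0],[0,0.024,0,0,0,0],[0,0.024,0,0,0,0],[0,0.024,0,0,0,0]]
  ]
}}

```text
clock: 7.02
tool_pos: [0.5948, -0.0811, 0.222]
eef_rot: [0.971, 0.238, 0.001, -0.001]
contact_force: [-1.4, 4.1, 7.5]
opening: 0.001
finger_force: 3.6
```

Emit:
{"name": "play_rows", "arguments": {
  "rows": [
    [[0,0.004,0,0,0,0],[0,0.008,0,0,0,0],[0,0.012,0,0,0,0],[0,0.016,0,0,0,0],[0,0.016,0,0,0,0],[0,0.016,0,0,0,0]]
  ]
}}

```text
clock: 7.52
tool_pos: [0.598, -0.0869, 0.2219]
eef_rot: [0.971, 0.238, 0.0, -0.002]
contact_force: [-3.4, 5.9, 7.9]
opening: 0.003
finger_force: 5.9
```

Emit:
{"name": "play_rows", "arguments": {
  "rows": [
    [[0,0.004,0,0,0,0],[0,0.008,0,0,0,0],[0,0.012,0,0,0,0],[0,0.012,0,0,0,0],[0,0.012,0,0,0,0]]
  ]
}}

```text
clock: 7.93
tool_pos: [0.5989, -0.088, 0.2219]
eef_rot: [0.971, 0.24, -0.002, -0.006]
contact_force: [-10.4, 14.8, 16.0]
opening: 0.003
finger_force: 12.8
```

It is firmly home: 18 N along the bar and no further motion. I'll lift straight up first so the release locks, then ease back off the lug and rise clear.

Emit:
{"name": "play_rows", "arguments": {
  "rows": [
    [[0,0,-0.006,0,0,0],[0,0,-0.014,0,0,0],[0,0,-0.022,0,0,0],[0,0,-0.03,0,0,0],[0,0,-0.03,0,0,0],[0,-0.01,-0.032,0,0,0],[0,-0.022,-0.036,0,0,0],[0,-0.026,-0.045,0,0,0],[0,-0.026,-0.07,0,0,0],[0,-0.026,-0.1,0,0,0],[0,-0.026,-0.14,0,0,0],[0,-0.026,-0.18,0,0,0],[0,-0.026,-0.22,0,0,0],[0,-0.026,-0.26,0,0,0],[0,-0.026,-0.29,0,0,0],[0,-0.026,-0.3,0,0,0],[0,-0.026,-0.3,0,0,0],[0,-0.026,-0.3,0,0,0]]
  ]
}}

```text
clock: 9.43
tool_pos: [0.595, -0.0842, 0.3714]
eef_rot: [0.972, 0.237, 0.0, 0.0]
contact_force: [0.3, -0.1, 0.1]
opening: 0.001
finger_force: 0.0
```

Run:
```python
from plant import *
from h import *
s=get_state();r=snapshot("wrist");pickle.dump((s,r),open("w4.pkl","wb"));cv2.imwrite("pics/w4.png",r["pixels"])
print(s["clock"],s["tool_pos"],s["contact_force"])
```

```text
9.4333 [ 0.59499116 -0.08424519  0.37140244] [ 0.25620337 -0.08656105  0.07442243]
```

View pics/w4.png

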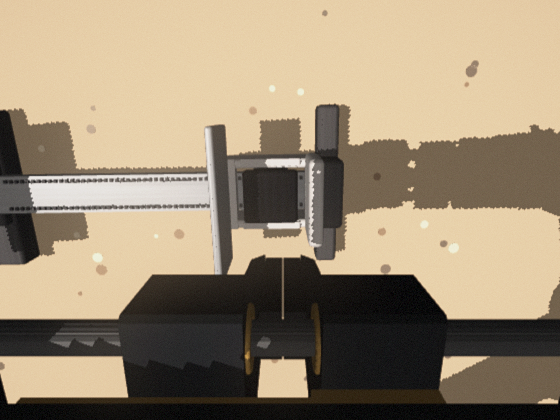

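The lug at (315,200) is flush with the end block at (330,190), and the paddle at (270,195) is clear. I'll check the travel by number before handing in.

Run:
```python
from h import *
s,r=pickle.load(open("w4.pkl","rb"));s1,r1=pickle.load(open("w1.pkl","rb"))
p=ray(r,(270.5,195),.064,Wof(s,r));p1=ray(r1,(285,174),.064,Wof(s1,r1));F=np.array([.470,.1569])
l=ray(r,(314.5,200),.092,Wof(s,r))
print(p,np.hypot(*(p-p1)[:2]),"stop from fence->pad",np.hypot(*(p[:2]-F))-.113,"fence->lug centre",np.hypot(*(l[:2]-F))-.149)
```

```text
[ 0.59519233 -0.07269211  0.064     ] 0.11212959000280634 stop from fence->pad 0.1485065113031937 fence->lug centre 0.14673937757171154
```

```bash
python3 -c "
from plant import *
print(finish_job())"
```

```text
the job is handed in; nothing more can be done
None
```

The job is handed in, with no verdict returned: the stop met firm resistance (18 N) flush against the end block, measured at about 147–149 mm of 150 mm travel. The fingers are off the release, the arm is clear, and the mug, spatula, plates and griddle were not touched.

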